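# Clamp an oyster shell in the preparation fixture

## Task

Clamp the oyster shell that lies in the iron fixture: push the steel strap round by its upright peg with the outside of the fingers until it lies over the shell against its stop, and only then press the cam lever fully down. Nothing is to be gripped or picked up, the shell must stay where it lies, and everything else on the bench is left alone; finish clear of everything.

Things in the scene. Friction and masses are not known exactly. Their poses are not given: they have to be found in the camera images.
- fixture: Dark cast-iron clamping fixture fixed to the bench: base 100 x 220 x 14 mm (its x by y by z). Origin at the centre of its underside on the bench; z up. Its -y end carries the round strap post, its +y end the cam post (two cheeks, 52 mm wide in x, 26 mm in y, top 86 mm above the bench). Between them, on a cork-faced rising pad whose top starts 26 to 27 mm high, lies the oyster shell.
- strap (a joint): Angle of the steel strap about the vertical axis through point strap_pivot, rad. 0 = lying over the shell along the fixture's +y axis, against its stop; it grows as the strap is swung aside, anticlockwise seen from above, towards the fixture's -x side (1.57 = pointing along -x). It starts well aside. It needs about 1.5 N at the peg and stays where it is left.
- strap_pivot (a point): Point on the strap's vertical pivot axis, 70 mm from the fixture's origin towards its -y, 68 mm above the bench (mid-thickness of the strap). The strap is 24 mm wide, 8 mm thick (its top 72 mm above the bench) and reaches 118 mm from this axis; the pivot nut's top is 88 mm above the bench.
- strap_peg (a point): Middle of the upright steel peg on the strap, 100 mm from the pivot axis: 14 mm in diameter, from the strap's top (72 mm above the bench) to 106 mm; this point is 89 mm above the bench and moves with the strap. There is free space all round it above the strap.
- anvil: Square cork-faced pad, 85 x 85 mm, on which the shell lies in the middle of the fixture; origin at the centre of its underside, 11 mm below its top. The lever's cam raises it, with the shell, by about 4 mm as the lever comes down, which nips the shell against a 20 mm rubber foot under the strap (70 mm from the strap's pivot axis; it passes about 3 mm above the shell as the strap swings).
- lever (a joint): Angle of the cam lever above level, rad: 0 = fully down, level, against its stop; it starts raised at 0.85 to 1.05 and stays where it is left. Its hinge axis is the fixture's x axis through point lever_pivot. Pushing it down takes about 2 N near its end.
- lever_pivot (a point): Hinge of the cam lever, between the cam post's cheeks, 75 mm from the fixture's origin towards its +y and 72 mm above the bench. The lever points from here away from the shell, along the fixture's +y axis and up; it is a straight bar 18 mm wide and 10 mm thick with a rounded end, 110 mm long from the hinge.
- lever_end (a point): Point on the centre line of the lever 90 mm from its hinge, near the free end; moves with the lever.
- oyster: Thick grey-white oyster shell lying loose in the fixture, 90 x 64 x 26 mm, top 52 mm above the bench; origin at the centre of its underside. It is only to be clamped.
- urchin_center (a point): Centre of the pink sea urchin test, 78 mm across, 44 mm tall, loose on the bench: leave alone.
- tin_center (a point): Centre of the round tin specimen box, 75 mm across, 35 mm tall, loose: leave alone.
- spot_plate_center (a point): Centre of the white ceramic spot plate, 88 x 114 x 12 mm, loose: leave alone.
- pick_center (a point): Middle of the steel dental pick, 150 mm long, 7 mm thick, lying loose: leave alone.
- brush_center (a point): A point on the small brush, 160 mm long, lying loose: leave alone.
- valve_center (a point): Centre of a second, smaller oyster valve, 78 x 55 x 17 mm, loose on the bench: leave alone.
Mind the look-alikes: they are no part of the job. Leave any orange or red look-alike of the oyster alone.

How it is judged:
On the way, in this order (a step that is already met when the one before it is completed fails the run):
1. the strap lies over the shell against its stop (value of joint strap below 0.08 rad), for 0.2 s.
2. the cam lever is fully down and the shell is nipped (value of joint lever below 0.08 rad and contact force between anvil and oyster above 4 N), for 0.2 s.
At the end, for the whole second after the job is handed in: The strap is within 0.08 rad of its stop over the shell, the cam lever within 0.08 rad of fully down, the shell is nipped (the cork pad presses up on it with more than 4 N, twice its weight), and the shell is at rest within 10 mm of where it lay (all of step 2 and value of joint strap below 0.08 rad and distance of oyster from where it was at the start of the episode below 0.01 m and linear speed of oyster below 0.02 m/s); the robot touches nothing.
It fails at once if the lever is pushed down while the strap is not over the shell (value of joint lever below 0.5 rad and value of joint strap above 0.12 rad).
It fails at once if the shell is lifted, carried or shoved by more than 10 mm (distance of oyster from where it was at the start of the episode above 0.01 m).
It fails at once if the strap's peg is taken between the fingers (distance between the grasp point and strap_peg below 0.01 m).
It fails at once if the lever's end is taken between the fingers (distance between the grasp point and lever_end below 0.01 m).
It fails at once if something else on the bench is moved by more than 15 mm (distance of any of urchin_center, tin_center, spot_plate_center, pick_center, brush_center, valve_center from where it was at the start of the episode above 0.015 m).
It also fails if it takes over 48 s, if anything falls off the work surface, if the arm or the gripper's body presses on something with over 40 N, if the wrist force passes 120 N, or if a joint passes its speed limit or range.

## Robot

A 6-joint arm with a two-finger parallel gripper is mounted at the origin on the work surface. World frame = base frame: x ahead of the robot, y to its left, z up, the work surface at z = 0. Lengths are in m, angles in rad, forces in N, time in s.
With the tool pointing down it reaches from about 0.35 to 0.875 m from the base axis. Payload 4.2 kg.
Tool frame: the origin (TCP) lies on the mounting face of the last link; the fingertips stand arm.tip_reach ahead of it and the grasp point (between the pads) lies 164 mm ahead of it (arm.tip_reach is the distance from the TCP to the fingertips, in m); z points along the fingers, y is the direction in which the jaws open and shut (so a half turn about z gives the same grasp; the last joint's range is limited). The gripper opens to 87 mm and grips with 3 to 60 N. Pads are 19 mm wide; open, the fingers measure 117 mm over their backs; the gripper's body (75 mm by 190 mm) begins 51 mm behind the grasp point.
Start: joints at [1.423, 0.385, 0.008, 0, -1.194, -0.259], TCP at [0.247, 0.574, 0.405] pointing down, gripper open.
Joint ranges: [-3.14, 3.14], [-1.21, 2.06], [-1.07, 1.41], [-3.16, 2.05], [-2.99, -0.16], [-3.1, 3.1]. Speed limits (rad/s): [2.79, 2.79, 3.14, 3.14, 3.14, 3.14].

## Interface

Orientations are given as a rotation vector (axis times angle).
In Python, from rig import arm gives the robot as it stands.
- The arm moves only by the tool servo_tool, never from a script. Its argument "rows" is a list that holds one entry, the list of rows, each a list of 7 numbers: the shift along the world's x, y, z in mm, then the turn, a rotation vector about the world's x, y, z in degrees, then the finger opening in mm, from 0 to 87. In form: [[[tx, ty, tz, ax, ay, az, grip], ...]]. A call has 1 to 20 rows; each row is the pose to reach, as a shift and turn from the pose measured when the call began; what a row does not reach only later rows make up. A row lasts 1/10 s, in which the tool goes at most 50 mm and 8.59 degrees, less where a joint would pass 70% of its speed; a pose out of reach is approached as far as the arm can. A call with a gripper value outside its range is refused whole. The fingers move at their own pace and stop on an object; the grip force is fixed at half the most. Time passes only in rows, so rows that repeat a pose let the fingers close. It gives the time, the measured TCP pose, the force and the opening at its end, in the units of the state.
- arm.get_obs(): the state, without advancing time (a new reading comes with each control period).
- arm.get_image(name): name is "side" or "top"; returns a dict with "frame" (384x512x3 uint8, red, green, blue), "fx", "fy", "cx", "cy" (pixels), "dist" ([k1, k2, p1, p2, k3] as OpenCV has them; the pictures are not rectified), "origin" and "attitude" of the camera in the world. Camera axes: x right, y up, looking along -z (the intrinsics and any distortion apply to the point x, -y, -z); pixel columns grow to the right and rows downward; lengths in m; the calibration is good to about 2 mm. A picture is of the moment at which its call begins. There is no depth.
- arm.sign_off(): hands the job in, once; it reports no verdict.
The state is a dict: "t": time; "qpos": joint angles; "qd": joint speeds; "effort": joint torques, N m; "eef_pos": TCP position; "ee_rot": TCP orientation; "ft_force": force on the tool from outside, world axes, zero at the start; "ft_torque": the same for the moment, N m; "grip_width": finger opening in m.
Only numpy, scipy, OpenCV 4.12 (cv2) and the standard library are available. Lean on these libraries where they do the work, as an engineer would, in place of code of your own. Each camera call takes 0.05 s, during which the arm holds its last target. There are 200 camera calls.

## Working session

There is one attempt and no reset: what is moved stays moved. The work goes in short steps, Python scripts to look and compute and a tool call to move; the robot and the scene stay as the last step left them, time stands still between calls to the robot, and variables do not carry over. Pictures are saved under pics/ and viewed, about 8 in all and at most 12, crops included, and the job is handed in when it is done.

Besides the shell and the picture viewer there is one more tool, called as name([rows], argument=value, ...), one row to a line, values as JSON. servo_tool: Moves the arm, as the interface text tells. Its arguments: {"type":"object","properties":{"rows":{"type":"array"}},"required":["rows"]}

```bash
mkdir -p pics
cat > h.py <<'E'
import numpy as np,cv2
from scipy.spatial.transform import Rotation as R
from rig import arm
def snap(n,f):
    im=arm.get_image(n); cv2.imwrite('pics/'+f,im['frame'][:,:,::-1]); return im
def RR(a):
    a=np.array(a,float)
    return a if a.shape==(3,3) else (R.from_rotvec(a).as_matrix() if a.size==3 else R.from_quat(a).as_matrix())
def K(im): return np.array([[im['fx'],0,im['cx']],[0,im['fy'],im['cy']],[0,0,1.]])
F=np.diag([1,-1,-1.])
def px2w(im,uv,z):
    p=cv2.undistortPoints(np.array([[uv]],float),K(im),np.array(im['dist'],float))[0,0]
    d=RR(im['attitude'])@F@np.array([p[0],p[1],1]); o=np.array(im['origin'])
    return o+d*(z-o[2])/d[2]
def w2px(im,P):
    A=RR(im['attitude']);c=(np.atleast_2d(P)-np.array(im['origin']))@A@F
    return cv2.projectPoints(c,np.zeros(3),np.zeros(3),K(im),np.array(im['dist'],float))[0][:,0]
E
python3 - <<'E'
from h import *
for n in('top','side'):
    im=snap(n,n+'0.png')
    b=cv2.imread(f'pics/{n}0.png'); cv2.imwrite(f'pics/{n}0b.png',cv2.resize(b,(800,600),interpolation=cv2.INTER_CUBIC))
    print(n,im['fx'],im['origin'],im['attitude'],im['dist'])
print(arm.get_obs(),arm.tip_reach)
E
```

```text
top 427.0619655443665 [ 0.52398194 -0.04112535  0.98215524] [ 0.07084349 -0.07710486 -1.5477374 ] [-0.09554979  0.          0.          0.          0.        ]
side 422.1421172115557 [0.42959231 0.74932431 0.55225806] [ 0.14612391 -1.44251313 -2.53255054] [-0.06070461  0.          0.          0.          0.        ]
{'t': 0.1, 'qpos': array([ 1.42260583e+00,  3.85471243e-01,  6.75196298e-03, -4.42135496e-04,
       -1.19400029e+00, -2.58597949e-01]), 'qd': array([-0.000791  , -0.0033947 ,  0.00320864,  0.00206063,  0.00059682,
       -0.00020757]), 'effort': array([-3.09219977e-04, -3.91693926e+01,  1.87933445e+01,  4.23184097e+00,
        1.34053864e-02, -7.99283634e-05]), 'eef_pos': array([0.2471846 , 0.5738386 , 0.40376854]), 'ee_rot': array([ 3.07487907e+00, -6.34443443e-01, -4.77572513e-04]), 'ft_force': array([ 0.48153645, -0.33690832, -0.38913889]), 'ft_torque': array([0.02143986, 0.03624244, 0.03701845]), 'grip_width': 0.0864517707951242} 0.1822
```

View pics/top0b.png

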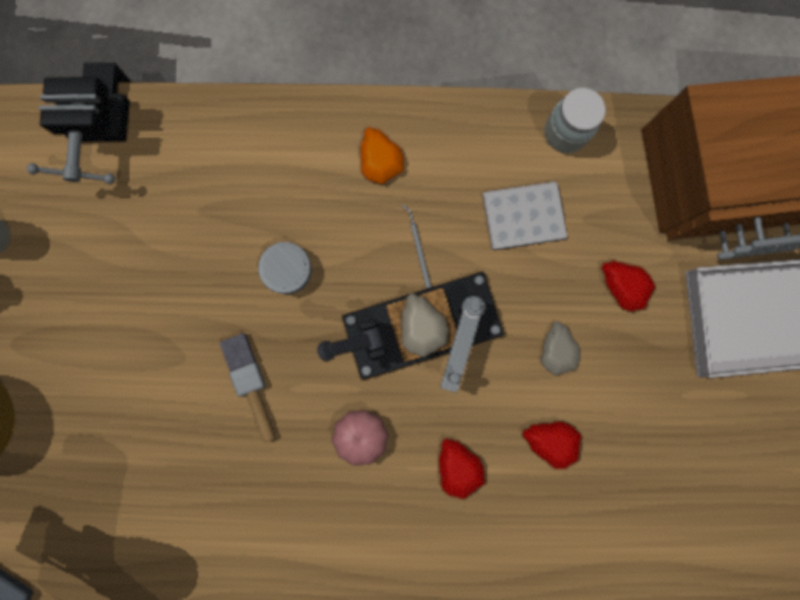

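View pics/side0b.png

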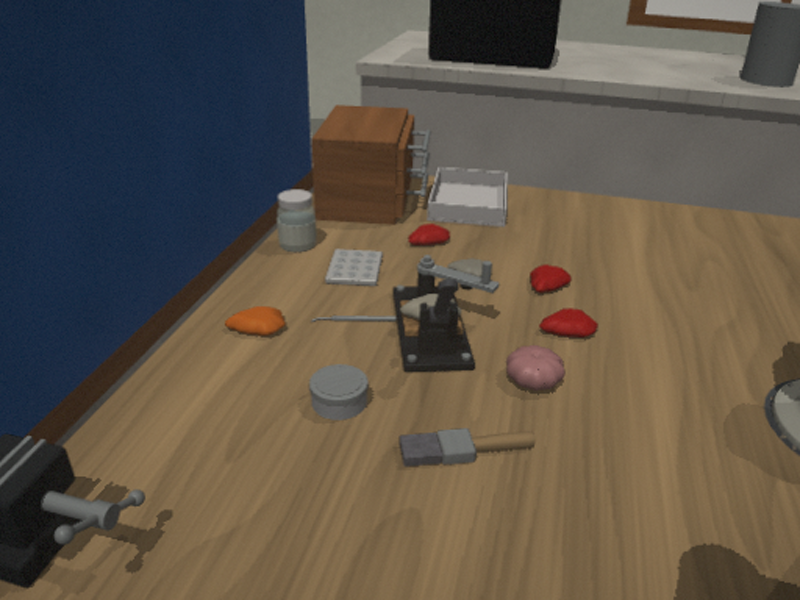

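The top view (800 px scale) shows the fixture corners near (343,316), (486,272), (505,333) and (364,379). The strap nut is at (474,305), the peg at about (454,378), and the lever end at (327,350). The urchin at (359,437) and the pick at (420,250) are the close neighbours.

Run:
```python
from h import *
im=arm.get_image('top'); s=1/1.5625
P=lambda u,v,z:px2w(im,((u+.5)*s-.5,(v+.5)*s-.5),z)
c=[P(*q,.014) for q in((343,316),(486,272),(505,333),(364,379))]
O=np.mean(c,0); y=(c[0]+c[3]-c[1]-c[2]);y[2]=0;print('len',np.linalg.norm(y)/2);y/=np.linalg.norm(y);x=np.array([y[1],-y[0],0])
print('O',O,'y',y,'x',x,'yaw',np.degrees(np.arctan2(x[1],x[0])))
n=P(474,304,.088);pg=P(454,378,.106);l=P(325,351,.14)
for a,b in(('nut',n),('peg',pg),('lev',l)):
    d=b-O;print(a,b,'fix',d@x,d@y)
for nm,u,v,z in(('urchin',359,437,.02),('tin',285,268,.03),('brush',265,435,.01),('valve',561,350,.01),('pickend',430,286,.0),('red',461,468,.01)):
    b=P(u,v,z);print(nm,b.round(3),((b-O)@x).round(3),((b-O)@y).round(3))
f=cv2.cvtColor(im['frame'],cv2.COLOR_RGB2BGR)[160:265,190:330]
cv2.imwrite('pics/c1.png',cv2.resize(f,None,fx=5.6,fy=5.6,interpolation=cv2.INTER_CUBIC))
m=arm.get_image('side');f=cv2.cvtColor(m['frame'],cv2.COLOR_RGB2BGR)[155:245,240:360]
cv2.imwrite('pics/c2.png',cv2.resize(f,None,fx=6,fy=6,interpolation=cv2.INTER_CUBIC))
```

```text
len 0.2171091358637747
O [ 0.57955151 -0.08692309  0.014     ] y [-0.32233253  0.9466265   0.        ] x [0.9466265  0.32233253 0.        ] yaw 18.80404538162433
nut [ 0.60479674 -0.14926278  0.088     ] fix 0.0038036916231139785 -0.0671497558040825
peg [ 0.5054597  -0.12202056  0.106     ] fix -0.0814503319410594 -0.009341990253092316
lev [0.53652029 0.04416252 0.14      ] fix 0.0015186642832499056 0.1379594782299018
urchin [0.417 0.004 0.02 ] -0.125 0.139
tin [0.656 0.117 0.03 ] 0.138 0.168
brush [0.415 0.141 0.01 ] -0.082 0.269
valve [ 0.547 -0.287  0.01 ] -0.095 -0.179
pickend [ 0.638 -0.094  0.   ] 0.053 -0.026
red [ 0.374 -0.143  0.01 ] -0.212 0.013
```

View pics/c1.png

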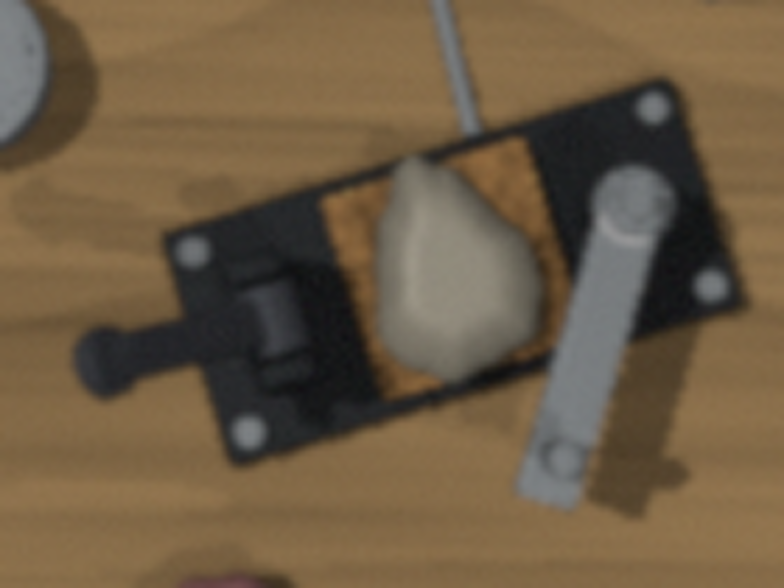

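View pics/c2.png

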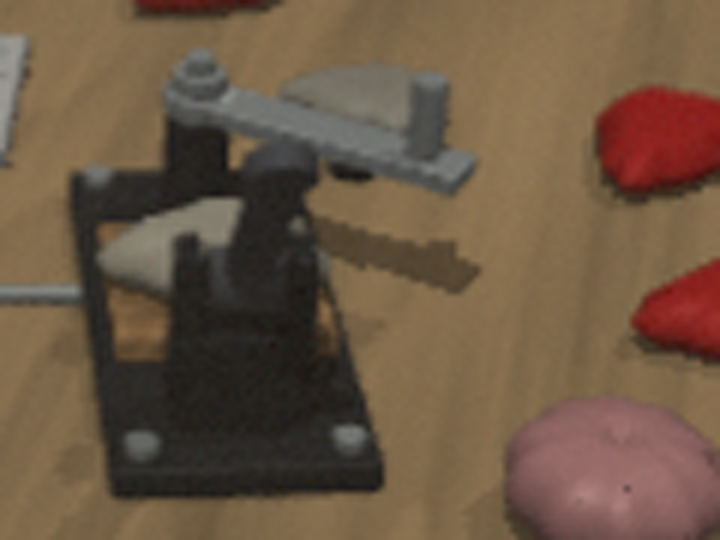

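The crops show the base corners at c1 (167,237), (673,82), (745,308) and (235,465). The nut is at (633,200), the peg top at (565,458) and the lever end at (98,362). The side crop confirms the strap is aside, the lever is up and the space around the peg is free. Next I refine these.

```bash
cat > fix.py <<'E'
from h import *
from scipy.optimize import least_squares
im=arm.get_image('top')
cv=lambda u,v:np.array([(u+.5)/5.6-.5+190,(v+.5)/5.6-.5+160])
obs=np.array([cv(*q) for q in((167,237),(673,82),(745,308),(235,465),(633,200),(565,458),(98,362))])
def model(p):
    ox,oy,a,th,l=p
    L=np.array([[50,110,14],[50,-110,14],[-50,-110,14],[-50,110,14],[0,-70,88],[-100*np.sin(th),-70+100*np.cos(th),106],[0,75+104*np.cos(l),72+104*np.sin(l)]])/1000
    L=L[[0,1,2,3,4,5,6]]
    c,s=np.cos(a),np.sin(a)
    return np.c_[ox+c*L[:,0]-s*L[:,1],oy+s*L[:,0]+c*L[:,1],L[:,2]]
r=least_squares(lambda p:(w2px(im,model(p))-obs).ravel(),[.58,-.087,.328,1.2,.95])
E
python3 - <<'E'
from fix import *
print(r.x,np.degrees(r.x[2])); print(r.fun.reshape(-1,2).round(2)); print(model(r.x).round(4))
m=arm.get_image('side'); print((w2px(m,model(r.x))-[240,155])*6)
E
```

```text
[ 0.57915033 -0.08461582  0.32197511  0.9546981   0.95193707] 18.447815056316102
[[-1.49 -0.76]
 [ 0.12 -1.39]
 [ 0.74 -0.07]
 [-0.8   0.79]
 [ 1.37  0.75]
 [-0.1   0.3 ]
 [ 0.06  0.18]]
[[ 0.5918  0.0356  0.014 ]
 [ 0.6614 -0.1731  0.014 ]
 [ 0.5665 -0.2048  0.014 ]
 [ 0.4969  0.0039  0.014 ]
 [ 0.6013 -0.151   0.088 ]
 [ 0.5056 -0.122   0.106 ]
 [ 0.5363  0.0438  0.1567]]
[[106.88415772 470.22678149]
 [ 65.98945964 166.84813817]
 [295.56728508 162.72373229]
 [383.17988485 462.42004551]
 [198.90173909  54.14177676]
 [428.59643517  77.72390539]
 [279.29421782 153.59661566]]
```

```bash
cat > plan.py <<'E'
import numpy as np
ox,oy,a=.5792,-.0846,.322
def W(x,y): c,s=np.cos(a),np.sin(a); return np.array([ox+c*x-s*y,oy+s*x+c*y])
def push(th,back):
    p=np.array([-.1*np.sin(th)-back*np.cos(th),-.07+.1*np.cos(th)-back*np.sin(th)])
    return W(*p), np.degrees(a+th)-90
E
python3 - <<'E'
from plan import *
from rig import arm
e=arm.get_obs();print(e['eef_pos'],e['t'])
p,s=push(.955,.05);print('pre',p,s,(p-e['eef_pos'][:2])*1000,s+23.3)
for t in np.arange(.955,-.05,-.05):
    q,s2=push(t,.022);print(round(t,3),((q-p)*1000).round(1),round(s2-s,1))
E
```

```text
[0.24724848 0.57393947 0.40439216] 0.3
pre [ 0.49115797 -0.16990108] -16.833289561793876 [ 243.90948914 -743.84054667] 6.466710438206125
0.955 [ 8.1 26.8] 0.0
0.905 [ 8.6 31.9] -2.9
0.855 [ 9.4 37. ] -5.7
0.805 [10.4 42. ] -8.6
0.755 [11.7 46.9] -11.5
0.705 [13.2 51.8] -14.3
0.655 [15.  56.6] -17.2
0.605 [17.  61.3] -20.1
0.555 [19.2 65.9] -22.9
0.505 [21.7 70.4] -25.8
0.455 [24.4 74.8] -28.6
0.405 [27.3 79. ] -31.5
0.355 [30.4 83.1] -34.4
0.305 [33.7 87. ] -37.2
0.255 [37.2 90.7] -40.1
0.205 [40.9 94.3] -43.0
0.155 [44.7 97.6] -45.8
0.105 [ 48.8 100.8] -48.7
0.055 [ 52.9 103.8] -51.6
0.005 [ 57.2 106.5] -54.4
-0.045 [ 61.7 109.1] -57.3
```

servo_tool([
  [[5,-15,0,0,0,0,0],[17,-53,0,0,0,0,0],[30,-92,0,0,0,1,0],[44,-134,0,0,0,1,0],[58,-176,0,0,0,1,0],[72,-218,0,0,0,2,0],[85,-260,0,0,0,2,0],[99,-302,0,0,0,3,0],[113,-344,0,0,0,3,0],[127,-386,0,0,0,3,0],[140,-428,0,0,0,4,0],[154,-470,0,0,0,4,0],[168,-512,0,0,0,4,0],[182,-554,0,0,0,5,0],[195,-596,0,0,0,5,0],[209,-638,0,0,0,6,0],[223,-680,0,0,0,6,0],[236,-720,0,0,0,6.5,0],[242,-740,0,0,0,6.5,0],[244,-744,0,0,0,6.5,0]],
])

```text
t: 2.3
eef_pos: [0.4916, -0.1721, 0.4039]
ee_rot: [3.106, -0.465, -0.001]
ft_force: [-1.0, -0.0, -0.7]
grip_width: 0.0003
```

servo_tool([
  [[0,1,-10,0,0,0,0],[0,1,-30,0,0,0,0],[0,2,-55,0,0,0,0],[0,2,-80,0,0,0,0],[0,2,-105,0,0,0,0],[0,2,-125,0,0,0,0],[0,2,-135,0,0,0,0],[0,2,-138,0,0,0,0],[0,2,-138,0,0,0,0],[0,2,-138,0,0,0,0]],
])

```text
t: 3.3
eef_pos: [0.492, -0.1699, 0.2669]
ee_rot: [3.106, -0.464, 0.002]
ft_force: [-0.5, -0.1, 0.8]
grip_width: 0.0003
```

Run:
```python
from h import *
m=arm.get_image('side');f=cv2.cvtColor(m['frame'],cv2.COLOR_RGB2BGR)[105:245,220:380]
cv2.imwrite('pics/c3.png',cv2.resize(f,None,fx=4.2,fy=4.2,interpolation=cv2.INTER_CUBIC))
e=arm.get_obs();print(e['eef_pos'],e['ee_rot'],e['qpos'],e['ft_force'])
```

```text
[ 0.49193767 -0.17000087  0.26696864] [ 3.10628067e+00 -4.64016400e-01  2.52162382e-03] [-0.02040257  0.35678502 -0.43064013  0.00147976 -0.78188683  1.29358246] [-0.04799     0.67527645  0.86914025]
```

View pics/c3.png

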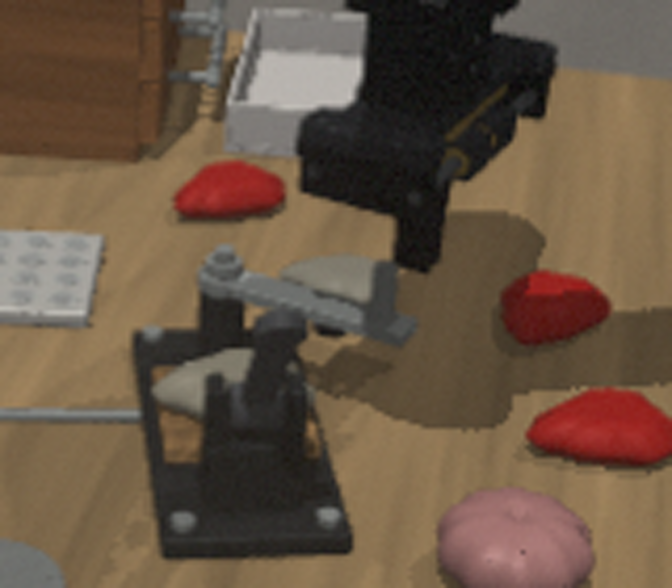

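The fingertips are behind the peg at (415,268), above strap height, and nothing is touching. I'll sweep now.

servo_tool([
  [[3,9,0,0,0,0,0],[5,18,0,0,0,0,0],[7,27,0,0,0,0,0],[8,32,0,0,0,-3,0],[9,37,0,0,0,-6,0],[9.5,42,0,0,0,-8.5,0],[11,47,0,0,0,-11.5,0],[12.5,52,0,0,0,-14.5,0],[14,56.5,0,0,0,-17,0],[16,61.5,0,0,0,-20,0],[18.5,66,0,0,0,-23,0],[21,70.5,0,0,0,-26,0],[23.5,75,0,0,0,-28.5,0],[26.5,79,0,0,0,-31.5,0],[29.5,83,0,0,0,-34.5,0],[33,87,0,0,0,-37,0],[33,87,0,0,0,-37,0]],
])

```text
t: 5.05
eef_pos: [0.5252, -0.0821, 0.267]
ee_rot: [2.799, -1.424, 0.002]
ft_force: [-0.7, -0.4, -0.2]
grip_width: 0.0006
```

Run:
```python
from h import *
from plan import *
m=arm.get_image('side');f=cv2.cvtColor(m['frame'],cv2.COLOR_RGB2BGR)[105:245,220:380]
cv2.imwrite('pics/c4.png',cv2.resize(f,None,fx=4.2,fy=4.2,interpolation=cv2.INTER_CUBIC))
e=arm.get_obs();print(e['eef_pos'],e['ee_rot'],e['ft_force'])
psi=2*np.degrees(np.arctan2(e['ee_rot'][1],e['ee_rot'][0]));print(psi)
for t in(.305,.2,.1,0,-.05,-.1):
    q,s=push(t,.022);print(t,((q-e['eef_pos'][:2])*1000).round(1),s-psi)
```

```text
[ 0.52507144 -0.08229384  0.26697098] [ 2.79954106e+00 -1.42315016e+00  2.16011860e-03] [ 0.11274509  0.53152374 -0.07188777]
-53.89312709815908
0.305 [-0.2 -0.6] -0.18241914713830454
0.2 [7.3 7. ] -6.19847599601195
0.1 [15.3 13.5] -11.928053947320173
0 [23.8 19.2] -17.657631898628416
-0.05 [28.2 21.7] -20.522420874282524
-0.1 [32.8 24. ] -23.387209849936646
```

View pics/c4.png

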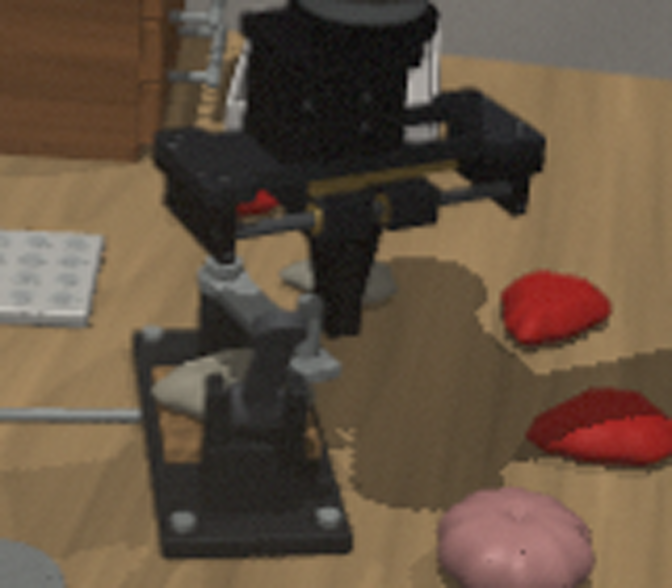

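The strap follows the fingers, with the peg top now at (311,298). I'll carry on to the stop.

servo_tool([
  [[4,4,0,0,0,-3,0],[7.5,7,0,0,0,-6,0],[11.5,10.5,0,0,0,-9,0],[15.5,13.5,0,0,0,-12,0],[19.5,16.5,0,0,0,-15,0],[22,18,0,0,0,-16.5,0],[24,19,0,0,0,-17.5,0],[26,20.5,0,0,0,-19,0],[26,20.5,0,0,0,-19,0]],
])

```text
t: 6.0
eef_pos: [0.5511, -0.0616, 0.2669]
ee_rot: [2.526, -1.866, 0.002]
ft_force: [-0.3, 0.2, 0.5]
grip_width: 0.0003
```

Run:
```python
from h import *
m=arm.get_image('side');f=cv2.cvtColor(m['frame'],cv2.COLOR_RGB2BGR)[105:245,220:380]
cv2.imwrite('pics/c5.png',cv2.resize(f,None,fx=4.2,fy=4.2,interpolation=cv2.INTER_CUBIC))
e=arm.get_obs();print(e['eef_pos'],e['ee_rot'],e['ft_force'])
from plan import *
for t in(0,.05,.1,.15): 
    P=np.r_[W(-.1*np.sin(t),-.07+.1*np.cos(t)),.106];print(t,(w2px(m,P)-[220,105])*4.2)
```

```text
[ 0.55109397 -0.06169058  0.26690574] [ 2.52656889e+00 -1.86522708e+00  1.86060475e-03] [-1.13730947  0.7040838   0.10877096]
0 [[245.849215   303.89951127]]
0.05 [[255.27085093 303.62515797]]
0.1 [[264.59522934 303.12297842]]
0.15 [[273.79287282 302.39511839]]
```

View pics/c5.png

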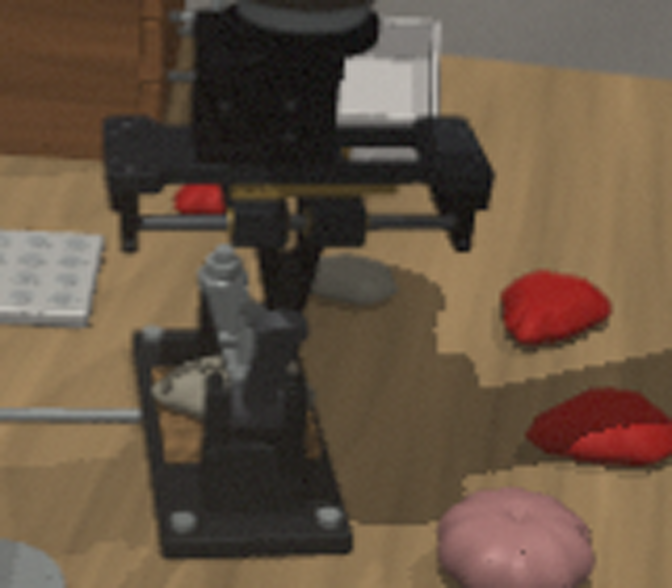

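The peg top is at about (257,300), so the strap angle is roughly 0.06 rad and the force is still low. I'll push a few mm more until the stop pushes back.

servo_tool([
  [[2,0.7,0,0,0,0,0],[4,1.4,0,0,0,0,0],[5,1.7,0,0,0,0,0],[6,2,0,0,0,0,0],[6,2,0,0,0,0,0]],
])

```text
t: 6.55
eef_pos: [0.5551, -0.0603, 0.2667]
ee_rot: [2.521, -1.862, -0.007]
ft_force: [-8.7, -1.3, 6.8]
grip_width: 0.0002
```

The reaction is 8.7 N against the last push, and 2 mm of it was not reached, so the strap is against its stop. I'll back off, rise and plan the lever press.

servo_tool([
  [[-4,-1,0,0,0,0,0],[-10,-3,0,0,0,0,0],[-16,-5,5,0,0,0,0],[-20,-6,20,0,0,0,0],[-20,-6,45,0,0,0,0],[-20,-6,70,0,0,0,0],[-20,-6,95,0,0,0,0],[-20,-6,112,0,0,0,0],[-20,-6,120,0,0,0,0],[-20,-6,120,0,0,0,0]],
])

```text
t: 7.55
eef_pos: [0.5351, -0.0664, 0.388]
ee_rot: [2.523, -1.864, -0.003]
ft_force: [-0.9, -0.4, 0.9]
grip_width: 0.0003
```

Run:
```python
from h import *
from plan import *
m=arm.get_image('side');f=cv2.cvtColor(m['frame'],cv2.COLOR_RGB2BGR)[155:245,240:360]
cv2.imwrite('pics/c6.png',cv2.resize(f,None,fx=6,fy=6,interpolation=cv2.INTER_CUBIC))
e=arm.get_obs();print(e['eef_pos'],e['ee_rot'],e['ft_force'])
for t in(0,.08): 
    P=np.r_[W(-.1*np.sin(t),-.07+.1*np.cos(t)),.106];print(t,(w2px(m,P)-[240,155])*6)
for t in np.r_[.952,np.arange(.9,-.01,-.1)]:
    c=.075*np.cos(t); z=.072+(c+.0095)*np.tan(t)+.005/np.cos(t)+.1822
    print(round(t,2),((np.r_[W(0,.075+c),z]-e['eef_pos'])*1000).round(1))
```

```text
[ 0.53487099 -0.06636688  0.3866794 ] [ 2.52172277 -1.86304153 -0.00668016] [-0.37433615  1.41370879 -1.142727  ]
0 [[231.21316429 134.14215895]]
0.08 [[252.68435481 133.35867366]]
0.95 [  6.8  94.2 -49.4]
0.9 [  5.8  97.1 -53.7]
0.8 [  4.1 102.5 -61.7]
0.7 [  2.4 107.3 -69.6]
0.6 [  1.  111.6 -77.6]
0.5 [ -0.2 115.3 -85.6]
0.4 [ -1.3 118.4 -93.8]
0.3 [  -2.1  120.9 -102.1]
0.2 [  -2.7  122.6 -110.6]
0.1 [  -3.   123.7 -119. ]
0.0 [  -3.1  124.1 -127.5]
```

View pics/c6.png

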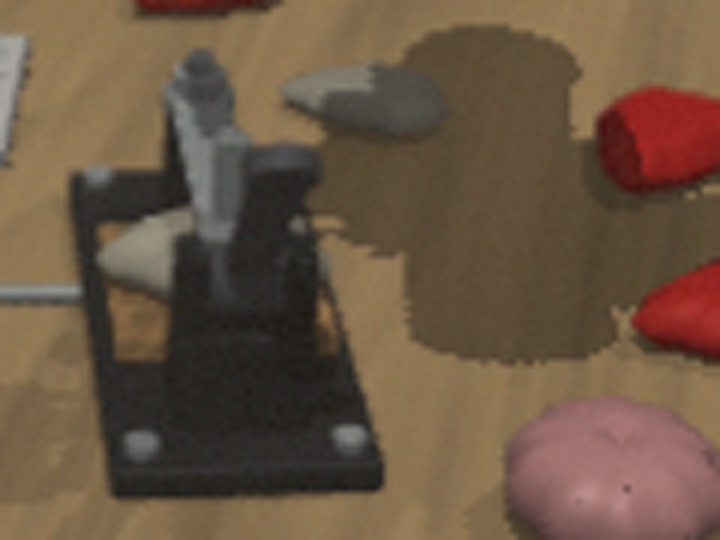

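The peg top is at (231,133), which matches the prediction for strap angle 0, and the lever is still raised. Now I press the lever along its arc.

servo_tool([
  [[1,15,0,0,0,0,0],[3,40,0,0,0,0,0],[5,65,0,0,0,0,0],[7,85,0,0,0,0,0],[7,94,-10,0,0,0,0],[7,94,-25,0,0,0,0],[7,94,-37,0,0,0,0],[7,94,-45,0,0,0,0],[6.5,96,-51,0,0,0,0],[5.5,99,-57,0,0,0,0],[4,102.5,-63,0,0,0,0],[3,105,-67,0,0,0,0],[2.5,107.5,-71,0,0,0,0],[1,111.5,-79,0,0,0,0],[1,111.5,-79,0,0,0,0]],
])

```text
t: 9.1
eef_pos: [0.5355, 0.0455, 0.3065]
ee_rot: [2.521, -1.862, -0.009]
ft_force: [1.4, -0.0, -0.3]
grip_width: 0.0004
```

servo_tool([
  [[-1,3,-7,0,0,0,0],[-2,6,-14,0,0,0,0],[-2.5,8,-21,0,0,0,0],[-3,9.5,-28,0,0,0,0],[-3.5,10.5,-35,0,0,0,0],[-4,11.5,-41,0,0,0,0],[-4,12,-44,0,0,0,0],[-4,12,-46,0,0,0,0],[-4,12,-48,0,0,0,0],[-4,12,-48,0,0,0,0]],
])

```text
t: 10.1
eef_pos: [0.5314, 0.0577, 0.2596]
ee_rot: [2.522, -1.862, -0.008]
ft_force: [-2.6, 1.8, 8.8]
grip_width: 0.0002
```

Run:
```python
from h import *
m=arm.get_image('side');f=cv2.cvtColor(m['frame'],cv2.COLOR_RGB2BGR)[105:245,220:380]
cv2.imwrite('pics/c7.png',cv2.resize(f,None,fx=4.2,fy=4.2,interpolation=cv2.INTER_CUBIC))
e=arm.get_obs();print(e['eef_pos'],e['ft_force'])
```

```text
[0.53138806 0.05762123 0.25952553] [-1.85246465  2.27509911  6.74722043]
```

View pics/c7.png

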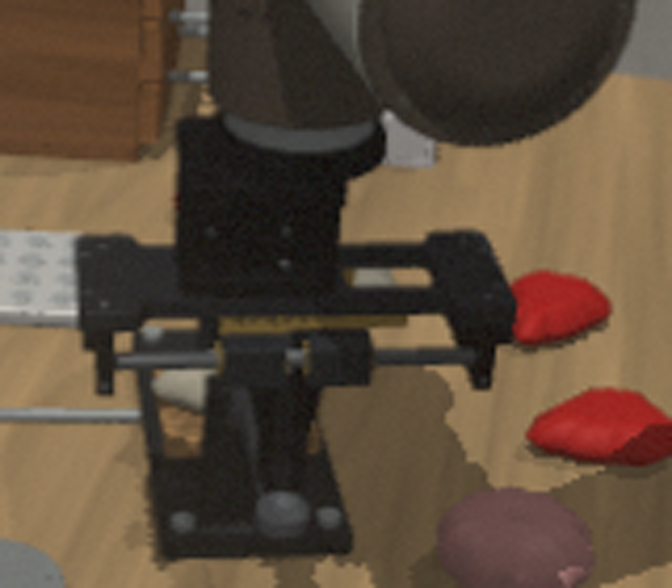

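The lever is down, with its end at (283,512), and reads about 8 N. I'll press a bit more to confirm the stop, then retract.

servo_tool([
  [[0,0,-1.5,0,0,0,0],[0,0,-3,0,0,0,0],[0,0,-4,0,0,0,0],[0,0,-4,0,0,0,0]],
])

```text
t: 10.55
eef_pos: [0.5313, 0.0577, 0.2592]
ee_rot: [2.523, -1.86, -0.006]
ft_force: [-8.3, 1.6, 23.4]
grip_width: 0.0005
```

servo_tool([
  [[0,0,4,0,0,0,0],[0,0,15,0,0,0,0],[0,0,35,0,0,0,0],[0,0,60,0,0,0,0],[0,0,90,0,0,0,0],[-10,20,115,0,0,0,0],[-20,50,135,0,0,0,0],[-40,85,140,0,0,0,0],[-60,120,140,0,0,0,0],[-80,155,140,0,0,0,0],[-95,185,140,0,0,0,0],[-105,205,140,0,0,0,0],[-110,210,140,0,0,0,0],[-110,210,140,0,0,0,0]],
])

```text
t: 11.95
eef_pos: [0.4208, 0.268, 0.399]
ee_rot: [2.523, -1.858, -0.007]
ft_force: [0.3, -0.5, -1.2]
grip_width: 0.0004
```

Run:
```python
from h import *
from plan import *
im=arm.get_image('top');m=arm.get_image('side')
a=cv2.resize(im['frame'][150:270,180:340],None,fx=2.5,fy=2.5,interpolation=cv2.INTER_CUBIC)
b=cv2.resize(m['frame'][150:270,220:380],None,fx=2.5,fy=2.5,interpolation=cv2.INTER_CUBIC)
cv2.imwrite('pics/c8.png',cv2.cvtColor(np.hstack([a,b]),cv2.COLOR_RGB2BGR))
e=arm.get_obs();print(e['eef_pos'],e['ft_force'],e['qd'])
for l in(0,.08,.16):
    P=np.r_[W(0,.075+.104*np.cos(l)),.072+.104*np.sin(l)];print(l,(w2px(m,P)-[220,150])*2.5+[400,0],(w2px(im,P)-[180,150])*2.5)
for t in(0,.08):
    P=np.r_[W(-.1*np.sin(t),-.07+.1*np.cos(t)),.106];print(t,(w2px(m,P)-[220,150])*2.5+[400,0],(w2px(im,P)-[180,150])*2.5)
```

```text
[0.4214565  0.26709594 0.39906578] [-0.2393219   0.17357666 -0.53588189] [-0.01445208  0.00154359  0.00025905  0.00163907  0.00265386 -0.00147834]
0 [[567.5487728  199.09627552]] [[ 28.97460186 202.83812439]]
0.08 [[568.14292211 190.10898391]] [[ 27.98765159 202.70437967]]
0.16 [[568.61757943 180.59535896]] [[ 27.74983235 202.33466606]]
0 [[546.33881845  68.39256623]] [[196.98542384 149.11547719]]
0.08 [[555.28514784  68.06611402]] [[200.24957984 158.29518917]]
```

View pics/c8.png

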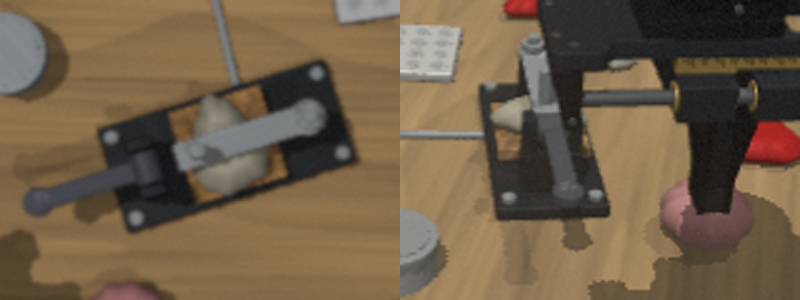

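The strap lies over the shell with the peg at (198,152) in the top half of the picture. The lever end is at (38,201) in the top view and (568,190) in the side view. I'll solve for lever length and angle from both views to check for spring-back.

Run:
```python
from h import *
from plan import *
from scipy.optimize import least_squares
im=arm.get_image('top');m=arm.get_image('side')
def f(p):
    r,l,dx=p;P=np.r_[W(dx,.075+r*np.cos(l)),.072+r*np.sin(l)]
    return np.r_[(w2px(m,P)[0]-[220,150])*2.5+[400,0]-[568,190],(w2px(im,P)[0]-[180,150])*2.5-[38,201]]
s=least_squares(f,[.1,.03,0],x_scale=[.1,1,.01]);print(s.x,s.fun)
```

```text
[ 0.09592406  0.03001968 -0.00111683] [-0.25502979 -0.02425562  0.02893893  0.27623849]
```

```bash
python3 -c "
from rig import arm
print(arm.sign_off())"
```

```text
the job is handed in; nothing more can be done
None
```

I swung the strap over the shell against its stop, then pressed the cam lever fully down, and handed the job in at about 12 s. I pushed the peg with the outside of the closed fingers and pressed the lever with the closed fingertips, so nothing was gripped.

- **Strap:** it met its stop with about 9 N of reaction, and the last 2 mm of the push did not move it. The side view afterwards matched an angle of about 0 rad. The final top view was also within tolerance, at roughly 0.02 rad.
- **Lever:** it was against its stop, holding at 23 N with the fingertips at the height of a level lever. After release, a fit to both camera views gave about 0.03 rad. That is within the 0.08 rad limit, but the reading could be off by a similar amount. The ball at its end also fitted about 8 mm nearer the hinge than I had assumed.
- **Shell and neighbours:** the shell and nearby objects looked unmoved in the last pictures, but I did not measure their positions. I could not measure the nip force on the shell; I take it from the lever being fully down.
- **Finish:** the arm ended clear of everything, with no contact force.

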